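# Line up the sanding discs by size on the display board

### The arm

A 7-joint arm with a two-finger parallel gripper is mounted at the origin on the work surface. World frame = base frame: x ahead of the robot, y to its left, z up, the work surface at z = 0. Lengths are in m, angles in rad, forces in N, time in s.
With the tool pointing down it reaches from about 0.4 to 0.875 m from the base axis. Payload 6.5 kg.
Tool frame: the origin (TCP) lies midway between the tips of the shut fingers; the grasp point (between the pads) lies grip_depth behind it (grip_depth is the distance from the TCP to the grasp point, in m); z points along the fingers, y is the direction in which the jaws open and shut (so a half turn about z gives the same grasp; the last joint's range is limited). The gripper opens to 85 mm and grips with 20 to 120 N. Pads are 22 mm wide; open, the fingers measure 114 mm over their backs; the gripper's body (76 mm by 85 mm) begins 54 mm behind the grasp point. The pads swing forward as they close: fully open they stand 13 mm farther back than shut.
Start: joints at [-1.167, 0.536, -0.004, 1.538, 0.003, 1.067, -0.071], TCP at [0.294, 0.58, 0.231] pointing down, gripper open.
Joint ranges: [-2.7, 2.7], [-0.37, 2.16], [-1.27, 1.26], [0.24, 2.4], [-1.31, 4.45], [0.19, 1.91], [-2.76, 2.76]. Speed limits (rad/s): [2.39, 2.39, 3.14, 3.14, 3.14, 3.14, 3.14].

### API

Orientations are given as a unit quaternion [x, y, z, w].
In Python, from rig import get_obs, camera, camera_info, close_job, boxes_of, grip_depth gives the robot as it stands.
- The arm moves only by the shell command python3 -m creep 'ROWS' [OPENING]. ROWS is text: rows parted by semicolons, each of 6 numbers parted by spaces: the shift along the tool's x, y, z in m, then the turn, a rotation vector about the tool's x, y, z in rad. In form: dx dy dz rx ry rz; .... A call has 1 to 20 rows; each row shifts and turns the commanded pose from where the row before left it, along the tool's axes as they then stand; what a row does not reach is not made up. A row lasts 1/8 s, in which the tool goes at most 62.5 mm and 10.7 degrees, less where a joint would pass 70% of its speed; a pose out of reach is approached as far as the arm can. A call is refused whole if a number of a shift passes 0.0625 or a number of a turn 0.188, either way. A call with a gripper value outside its range is refused whole. OPENING is the closure, from 0 (fully open) to 1 (shut), set as the call begins (- or left out, the last holds). The fingers move at their own pace and stop on an object; the grip force is fixed at half the most. Time passes only in rows, so rows that do not move let the fingers close. It gives the time, the measured TCP pose, the force and the opening at its end, in the units of the state.
- get_obs(): the state, without advancing time (a new reading comes with each control period).
- camera(name): name is "scene" or "top" or "wrist"; returns (picture, depth): 400x640x3 uint8, red, green, blue; 400x640 float32, m along the optical axis (not along the pixel's ray), 0 where there is no reading.
- camera_info(name): a dict with "fov_y" (degrees; the focal length in pixels is half the picture's height over the tangent of half this angle, whatever the lens; pixels are square), "cx", "cy" (the principal point, pixels), "rvec" (rotation vector, rad) and "tvec" (3), from world to camera coordinates, as OpenCV has them. Camera axes: x right, y down, z forward; pixel columns grow to the right and rows downward; lengths in m; the calibration is good to about 2 mm. The wrist camera is an equidistant fisheye: a pixel r from the principal point sees the ray r / f radians off the axis. A picture is of the moment at which its call begins: read the wrist's pose just before it. camera_info takes no time and is no camera call; for the wrist camera it gives the pose at the moment of the call.
- close_job(): hands the job in, once; it reports no verdict.
Trained networks look in the newest picture that a camera, given by its name, has taken for a name from the list of things; names that differ only in an ending like _2 or _b are one class to them, and where a whole thing is asked for, a point or a joint stands for the part that bears it (a point fixed in the world has none). Each returns a list of dicts, best first, with "p" (0 to 1); they miss things now and then, are a little off and sometimes report something else, mostly with a low value. They report only what shows in the picture. A call takes as long as a camera call. They do not tell look-alikes from the thing itself.
- boxes_of(camera, target): "centre" ([row, column] in pixels, amid what is visible of it).
The state is a dict: "time_s": time; "q": joint angles; "dq": joint speeds; "tau": joint torques, N m; "tcp_pos": TCP position; "ee_rot": TCP orientation; "contact_force": force on the tool from outside, world axes, zero at the start; "ft_torque": the same for the moment, N m; "grip_width": finger opening in m.
Only numpy, scipy, OpenCV 4.12 (cv2) and the standard library are available. Lean on these libraries where they do the work, as an engineer would, in place of code of your own. Each camera call takes 0.05 s, during which the arm holds its last target. There are 200 camera calls.

### The job

Line up the four sanding discs, on their stands, in order of size on the four marks of the grey display board, one to a mark, with the smallest next to the red bin and the largest at the blue-bin end. Stand each one upright in the middle of its mark, its disc square across so that it faces straight off the long edge of the board. Mind that a small one stands close behind a big one; do not tip any over, and leave the oil bottle where it is.

Things in the scene. Friction and masses are not known exactly. Their poses are not given: they have to be found in the camera images.
- disc_50: 50 mm round sanding disc (black front, teal back), 12 mm thick, upright on a thin post over a black base 60 (x) by 70 (y) by 16 mm; loose, about 400 g. Origin: centre of base underside, z up; own x = disc axis, disc spans x -6 to 6 mm; rim top 120 mm above origin. Pinch the rim across its width. At the start one of the two small ones (50, 75) stands 85 mm beyond one of the big ones (100, 125).
- disc_75: 75 mm round sanding disc (black front, teal back), 12 mm thick, upright on a thin post over a black base 60 (x) by 70 (y) by 16 mm; loose, about 425 g. Origin: centre of base underside, z up; own x = disc axis, disc spans x -6 to 6 mm; rim top 132.5 mm above origin. Pinch the rim across its width. At the start one of the two small ones (50, 75) stands 85 mm beyond one of the big ones (100, 125).
- disc_100: 100 mm round sanding disc (black front, teal back), 12 mm thick, upright on a thin post over a black base 60 (x) by 70 (y) by 16 mm; loose, about 450 g. Origin: centre of base underside, z up; own x = disc axis, disc spans x -6 to 6 mm; rim top 145 mm above origin. Pinch the rim across its width. At the start it faces roughly away from the robot (yaw within 0.3).
- disc_125: 125 mm round sanding disc (black front, teal back), 12 mm thick, upright on a thin post over a black base 60 (x) by 70 (y) by 16 mm; loose, about 475 g. Origin: centre of base underside, z up; own x = disc axis, disc spans x -6 to 6 mm; rim top 157.5 mm above origin. Pinch the rim across its width. At the start it faces roughly away from the robot (yaw within 0.3).
- mark_a: White 66 (x) by 76 (y) mm rectangle, yellow border, flat on the long grey board; number 1 of 4 in the row counted from the robot's left (+y) to its right, neighbours about 140 mm apart. Origin: centre of the mark, on the board's top face, which lies 6 mm above the table; x points away from the robot across the board, y along the row.
- mark_b: White 66 (x) by 76 (y) mm rectangle, yellow border, flat on the long grey board; number 2 of 4 in the row counted from the robot's left (+y) to its right, neighbours about 140 mm apart. Origin: centre of the mark, on the board's top face, which lies 6 mm above the table; x points away from the robot across the board, y along the row.
- mark_c: White 66 (x) by 76 (y) mm rectangle, yellow border, flat on the long grey board; number 3 of 4 in the row counted from the robot's left (+y) to its right, neighbours about 140 mm apart. Origin: centre of the mark, on the board's top face, which lies 6 mm above the table; x points away from the robot across the board, y along the row.
- mark_d: White 66 (x) by 76 (y) mm rectangle, yellow border, flat on the long grey board; number 4 of 4 in the row counted from the robot's left (+y) to its right, neighbours about 140 mm apart. Origin: centre of the mark, on the board's top face, which lies 6 mm above the table; x points away from the robot across the board, y along the row.
- red_bin: Small open red parts bin 75 (x) by 50 (y) by 35 mm fixed on the board beyond one end of the row of marks (left or right end, about 100 mm from the last mark); a blue one of the same shape is fixed beyond the other end. Origin: centre of its underside.
- oil_bottle: Bystander, not to be moved: upright dark round bottle with yellow cap, 60 mm diameter, 130 mm tall, standing on the table to the left. Origin: centre of its underside.
Things that resemble listed ones, but are neither listed nor needed, are in the scene too. What is shaped like the disc_75 but purple is not meant.

How it is judged:
By the outcome, as a careful person would: the job done as asked, in the order asked, and still so for the second after the job is handed in, with the robot touching nothing.
It also fails if it takes over 120 s, if anything falls off the work surface, if the arm or the gripper's body presses on something with over 40 N, if the wrist force passes 120 N, or if a joint passes its speed limit or range.

## Working session

There is one attempt and no reset: what is moved stays moved. The work goes in short steps, Python scripts to look and compute and a shell command to move; the robot and the scene stay as the last step left them, time stands still between calls to the robot, and variables do not carry over. Pictures are saved under pics/ and viewed, about 12 in all and at most 16, crops included, and the job is handed in when it is done.

```bash
mkdir -p pics; ls; python3 - <<'E'
from rig import *
import cv2, rig
print(rig.grip_depth if not callable(grip_depth) else grip_depth())
o=get_obs(); print(o)
for n in ("scene","top"):
    p,d=camera(n); print(n,camera_info(n)); cv2.imwrite(f"pics/{n}0.png",p[:,:,::-1])
    for t in ["disc_50","disc_75","disc_100","disc_125","mark_a","red_bin","oil_bottle"]:
        print(t,[(b["centre"],round(b["p"],2)) for b in boxes_of(n,t)])
E
```

```text
pics
0.0187
{'time_s': 0.0, 'q': array([-1.16721527,  0.53720614, -0.00443353,  1.53887761,  0.00258011,
        1.06732261, -0.07120893]), 'dq': array([ 5.55528370e-04,  1.66729780e-04, -5.39080865e-05,  2.62292319e-03,
       -1.09367488e-04,  1.44733238e-03, -1.36995691e-03]), 'tau': array([ 7.36028724e-04, -5.83416188e+01,  1.04882855e+00, -2.59117806e+01,
        1.23665787e-02,  9.43759951e-03,  3.89238244e-05]), 'tcp_pos': array([0.29397067, 0.57899792, 0.2303855 ]), 'ee_rot': array([ 2.32712581e-01,  9.72545134e-01, -8.91000442e-04, -1.52762568e-04]), 'contact_force': array([-0.71593771,  0.73703449,  0.01659888]), 'ft_torque': array([-0.03499366, -0.03084939,  0.00779586]), 'grip_width': 0.08548125536143379}
scene {'fov_y': 49.495560790515775, 'cx': 316.95502596047413, 'cy': 189.2229934142662, 'rvec': array([ 1.87409683,  1.38667288, -0.65984832]), 'tvec': array([-0.1582296, -0.2454591,  1.8851494])}
disc_50 [([174.4, 375.1], 0.76), ([176.6, 305.8], 0.73), ([191.4, 169.7], 0.73), ([201.1, 239.1], 0.7), ([203.6, 315.2], 0.59)]
disc_75 [([174.4, 375.1], 0.76), ([176.6, 305.8],
[... 713 characters left out ...]
1.5768045 ])}
disc_50 [([223.9, 323.1], 0.82), ([255.2, 454.7], 0.8), ([208.8, 390.4], 0.76), ([200.3, 327.5], 0.74), ([201.9, 262.7], 0.68)]
disc_75 [([223.9, 323.1], 0.82), ([255.2, 454.7], 0.8), ([208.8, 390.4], 0.76), ([200.3, 327.5], 0.74), ([201.9, 262.7], 0.68)]
disc_100 [([223.9, 323.1], 0.82), ([255.2, 454.7], 0.8), ([208.8, 390.4], 0.76), ([200.3, 327.5], 0.74), ([201.9, 262.7], 0.68)]
disc_125 [([223.9, 323.1], 0.82), ([255.2, 454.7], 0.8), ([208.8, 390.4], 0.76), ([200.3, 327.5], 0.74), ([201.9, 262.7], 0.68)]
mark_a [([166.3, 304.9], 0.86), ([173.0, 265.8], 0.79), ([168.8, 341.6], 0.68), ([165.3, 381.4], 0.55)]
red_bin [([162.1, 405.8], 0.71)]
oil_bottle [([189.5, 196.5], 0.75)]
```

```bash
cat > h.py <<'E'
import numpy as np, cv2
from rig import *
from scipy.spatial.transform import Rotation as R
def K(n):
    c=camera_info(n); return 200/np.tan(np.radians(c["fov_y"]/2)),c["cx"],c["cy"],R.from_rotvec(c["rvec"]).as_matrix(),np.array(c["tvec"])
def world(n,d):
    f,cx,cy,Rm,t=K(n); v,u=np.mgrid[0:400,0:640]
    P=np.stack([(u-cx)/f*d,(v-cy)/f*d,d],-1); return (P-t)@Rm
def proj(n,P):
    f,cx,cy,Rm,t=K(n); p=Rm@np.array(P)+t; return p[0]/p[2]*f+cx,p[1]/p[2]*f+cy
def onplane(n,rc,z):
    f,cx,cy,Rm,t=K(n); r=Rm.T@np.array([(rc[1]-cx)/f,(rc[0]-cy)/f,1]); c=-Rm.T@t
    return c+r*(z-c[2])/r[2]
E
python3 - <<'E'
from h import *
a=cv2.imread("pics/top0.png")[110:310,150:510]; b=cv2.imread("pics/scene0.png")[110:310,130:490]
cv2.imwrite("pics/both.png",np.vstack([cv2.resize(x,None,fx=1.5*0.99,fy=1.48,interpolation=cv2.INTER_CUBIC) for x in (a,b)]))
cv2.imwrite("pics/topc.png",cv2.resize(a,None,fx=2.2,fy=2.2,interpolation=cv2.INTER_CUBIC))
cv2.imwrite("pics/scenec.png",cv2.resize(b,None,fx=2.2,fy=2.2,interpolation=cv2.INTER_CUBIC))
E
```

```text
(no output)
```

View pics/topc.png

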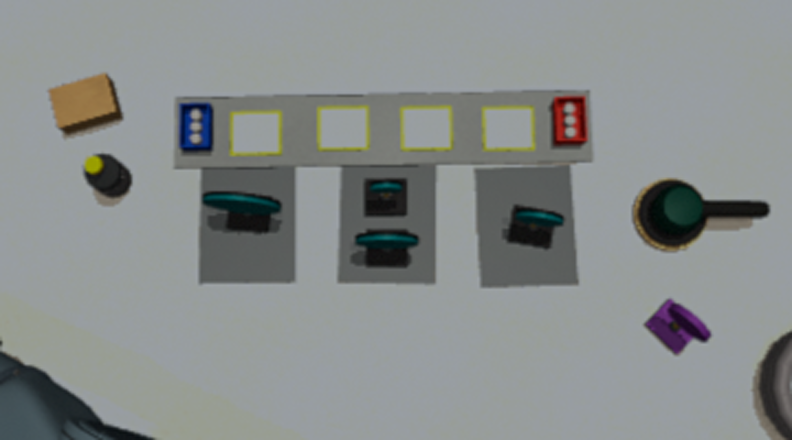

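View pics/scenec.png

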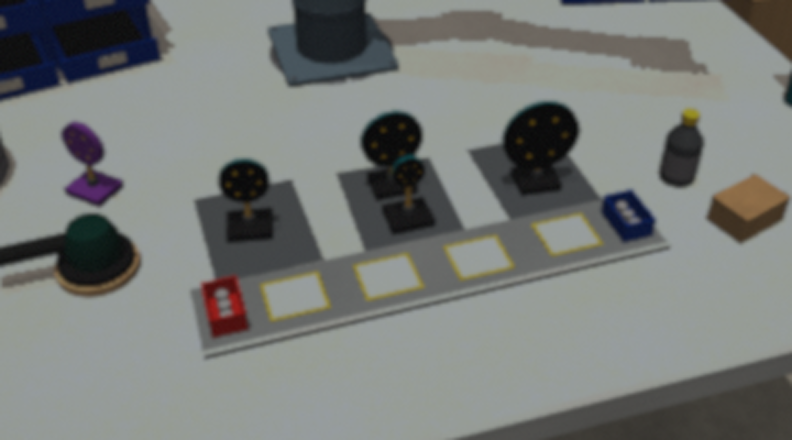

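The top view shows the red bin at the right (-y) end, so mark_d takes the 50, c the 75, b the 100 and a the 125. The 50 (topc ~385,190) stands behind the 100 (~387,240). The 125 is at ~242,203 and the 75 at ~537,220. Next I'll measure all of them.

```bash
cat > meas.py <<'E'
from h import *
def marks(n,p):
    hsv=cv2.cvtColor(p,cv2.COLOR_RGB2HSV)
    w=(cv2.inRange(hsv,(20,90,90),(38,255,255)))
    cs,_=cv2.findContours(w,cv2.RETR_EXTERNAL,cv2.CHAIN_APPROX_NONE)
    out=[]
    for c in cs:
        if cv2.boundingRect(c)[2]<15: continue
        P=np.array([onplane(n,(v,u),.006)[:2] for u,v in cv2.convexHull(c)[:,0]],np.float32)
        r=cv2.minAreaRect(P); out.append(r)
    return sorted(out,key=lambda r:-r[0][1])
def discs(n,p,d,verbose=True):
    W=world(n,d); hsv=cv2.cvtColor(p,cv2.COLOR_RGB2HSV)
    res=[]
    m=((W[...,2]>.06)&(W[...,2]<.18)&(W[...,0]>.4)&(W[...,0]<.95)&(abs(W[...,1])<.4)&(d>0)).astype(np.uint8)
    k,lab,st,ce=cv2.connectedComponentsWithStats(m)
    for i in range(1,k):
        if st[i,4]<15: continue
        Q=W[lab==i]; c=np.median(Q,0); X=Q[:,:2]-Q[:,:2].mean(0)
        e,v=np.linalg.eigh(X.T@X); ax=v[:,0]*np.sign(v[0,0])
        s=X@v[:,1]
        res.append((Q.mean(0).round(3),"yaw",np.arctan2(ax[1],ax[0]).round(3),"w",np.ptp(s).round(3),"zmax",Q[:,2].max().round(3),"n",len(Q),st[i,:4].tolist()))
    return res
if __name__=="__main__":
    for n in ("top","scene"):
        p,d=camera(n); print(n)
        for r in marks(n,p): print(" mark",np.round(r[0],4),np.round(r[1],3),round(r[2],1))
        for r in discs(n,p,d): print(" ",*r)
        W=world(n,d)
        if n=="top":
            for nm,(v,u) in dict(board=(166,323),markb=(168,305),mark_c=(168,343),sheet=(215,300),table=(270,300)).items(): print(nm,W[v,u].round(4))
    print(R.from_quat(get_obs()["ee_rot"]).as_matrix().round(3))
E
python3 meas.py
```

```text
top
 mark [0.6347 0.218 ] [0.076 0.087] 0.2
 mark [0.6428 0.0702] [0.076 0.086] 0.2
 mark [ 0.6431 -0.0702] [0.076 0.085] 0.2
 mark [ 0.6435 -0.2063] [0.076 0.086] 0.1
 mark [ 0.6776 -1.0818] [0.025 0.1  ] 14.4
  [ 0.523 -0.001  0.107] yaw -0.0 w 0.045 zmax 0.125 n 78 [318, 192, 14, 6]
  [0.495 0.221 0.123] yaw -0.069 w 0.124 zmax 0.161 n 272 [241, 197, 37, 10]
  [ 0.475 -0.239  0.11 ] yaw -0.179 w 0.074 zmax 0.139 n 143 [384, 205, 22, 8]
  [ 0.437 -0.004  0.118] yaw -0.001 w 0.096 zmax 0.152 n 187 [311, 215, 29, 8]
board [0.6512 0.0055 0.0028]
markb [0.6438 0.0721 0.0014]
mark_c [ 0.6418 -0.0681  0.0106]
sheet [0.4668 0.0877 0.0069]
table [ 0.2694  0.0853 -0.0019]
scene
 mark [-0.5926  0.4822] [0.224 0.023] 89.9
 mark [0.6386 0.1796] [0.081 0.027] 18.5
 mark [0.6444 0.0698] [0.088 0.076] 88.8
 mark [ 0.6566 -0.1003] [0.092 0.046] 35.9
 mark [ 0.6558 -0.1774] [0.043 0.088] 54.7
 mark [-0.5988 -0.2514] [0.023 0.073] 3.3
 mark [-1.5254 -0.4572] [0.101 0.02 ] 74.1
  [0.505 0.217 0.109] yaw -0.09 w 0.127 zmax 0.161 n 739 [358, 156, 35, 28]
  [ 0.469 -0.009  0.103] yaw -1.518 w 0.108 zmax 0.148 n 706 [293, 161, 30, 37]
  [ 0.484 -0.246  0.101] yaw -0.16 w 0.072 zmax 0.136 n 379 [229, 182, 23, 21]
[[-0.892  0.453  0.   ]
 [ 0.453  0.892  0.   ]
 [-0.     0.    -1.   ]]
```

```bash
cat > go.py <<'E'
import sys; from h import *
# args: x y z yaw_of_toolY -> delta in tool frame (after rotating about tool z first)
x,y,z,yaw=map(float,sys.argv[1:5]); o=get_obs(); M=R.from_quat(o["ee_rot"]).as_matrix()
c,s=np.cos(yaw),np.sin(yaw); T=np.array([[-s*-1*-1,c,0],[c,s,0],[0,0,-1]]).T
T=np.column_stack([np.cross([c,s,0],[0,0,-1]),[c,s,0],[0,0,-1]])
rv=R.from_matrix(M.T@T).as_rotvec(); dw=np.array([x,y,z])-o["tcp_pos"]
print("t",o["time_s"],"pos",o["tcp_pos"].round(4),"yawY",np.arctan2(M[1,1],M[0,1]).round(4),"tilt",M[:2,2].round(4),"w",round(o["grip_width"],4),"F",o["contact_force"].round(1))
print("turn",rv.round(4),"then shift",(T.T@dw).round(4),"| shift in present frame",(M.T@dw).round(4))
E
python3 go.py .442 -.005 .23 0; python3 -m creep '0 0 -0.01 0 0 0.18;0 0 0 0 0 0.18;0 0 0 0 0 0.18;0 0 0 0 0 0.18;0 0 0 0 0 0.18;0 0 0 0 0 0.2' 0.4 ; python3 -m creep '0 0 -0.01 0 0 0.183;0 0 0 0 0 0.183;0 0 0 0 0 0.183;0 0 0 0 0 0.183;0 0 0 0 0 0.183;0 0 0 0 0 0.185' 0.4; python3 go.py .442 -.005 .24 0
```

```text
t 0.9 pos [0.2943 0.5796 0.2313] yawY 1.101 tilt [0.     0.0001] w 0.0853 F [0.4 0.  0.1]
turn [ 1.000e-04 -1.000e-04  1.101e+00] then shift [-0.5846  0.1477  0.0013] | shift in present frame [-0.3964 -0.4544  0.0013]
time_s: 1.65
tcp_pos: [0.2942, 0.5796, 0.2413]
ee_rot: [0.709, 0.705, 0.0, -0.0]
contact_force: [0.1, 0.5, 0.5]
grip_width: 0.0511
t 1.65 pos [0.2942 0.5796 0.2413] yawY -0.0049 tilt [-0.      0.0001] w 0.0511 F [0.1 0.5 0.5]
turn [-0.     -0.0001 -0.0049] then shift [-0.5846  0.1478  0.0013] | shift in present frame [-0.5839  0.1507  0.0013]out of range: a turn must lie within [-0.188, 0.188]
```

```bash
python3 -m creep '-0.058 0.015 0 0 0 -0.005;-0.058 0.015 0 0 0 0;-0.058 0.015 0 0 0 0;-0.058 0.015 0 0 0 0;-0.058 0.015 0 0 0 0;-0.058 0.015 0 0 0 0;-0.058 0.015 0 0 0 0;-0.058 0.015 0 0 0 0;-0.06 0.015 0 0 0 0;-0.06 0.013 0 0 0 0;0 0 0 0 0 0;0 0 0 0 0 0'; python3 go.py .442 -.005 .23 0; python3 - <<'E'
from h import *
i=camera_info("wrist");p,d=camera("wrist"); print(i); cv2.imwrite("pics/w1.png",p[:,:,::-1])
E
python3 meas.py
```

```text
time_s: 3.15
tcp_pos: [0.4454, -0.0031, 0.2413]
ee_rot: [0.705, 0.709, 0.0, -0.0]
contact_force: [1.1, 0.2, 0.2]
grip_width: 0.0514
t 3.15 pos [ 0.4454 -0.0031  0.2413] yawY 0.0058 tilt [-0.0001  0.0004] w 0.0514 F [1.1 0.2 0.2]
turn [-0.0001 -0.0004  0.0058] then shift [-0.0019 -0.0034  0.0113] | shift in present frame [-0.0018 -0.0034  0.0113]
{'fov_y': 65.70646984690485, 'cx': 320.07599487131034, 'cy': 201.2433200293246, 'rvec': array([-2.84364379e+00, -7.36984542e-03, -2.15866303e-03]), 'tvec': array([-0.44663747, -0.04488617,  0.38678724])}
top
 mark [0.6345 0.2181] [0.077 0.086] 1.3
 mark [0.6429 0.0702] [0.076 0.085] 0.5
 mark [ 0.6431 -0.0702] [0.076 0.085] 0.1
 mark [ 0.6435 -0.2063] [0.076 0.086] 0.1
 mark [ 0.6664 -1.0799] [0.026 0.091] 0.1
  [0.495 0.221 0.124] yaw -0.072 w 0.125 zmax 0.165 n 272 [241, 197, 37, 10]
  [ 0.475 -0.239  0.111] yaw -0.187 w 0.073 zmax 0.139 n 143 [384, 205, 22, 8]
board [0.6501 0.0055 0.0072]
markb [0.6434 0.072  0.0029]
mark_c [ 0.6435 -0.0684  0.0042]
sheet [ 0.4681  0.0882 -0.0013]
table [0.2447 0.0397 0.7621]
scene
 mark [-0.5897  0.4983] [0.203 0.031] 88.6
 mark [0.6562 0.0414] [0.091 0.045] 35.0
 mark [ 0.6566 -0.1003] [0.092 0.046] 35.9
 mark [ 0.6558 -0.1774] [0.043 0.088] 54.7
 mark [-0.597  -0.2685] [0.107 0.025] 89.8
 mark [-1.5254 -0.4572] [0.101 0.02 ] 74.1
  [0.505 0.217 0.109] yaw -0.092 w 0.124 zmax 0.161 n 739 [358, 156, 35, 27]
  [ 0.469 -0.009  0.103] yaw -1.517 w 0.109 zmax 0.147 n 701 [293, 161, 30, 37]
  [ 0.484 -0.246  0.101] yaw -0.173 w 0.072 zmax 0.135 n 379 [229, 182, 23, 20]
[[-0.009  1.    -0.   ]
 [ 1.     0.009  0.   ]
 [ 0.    -0.    -1.   ]]
```

View pics/w1.png

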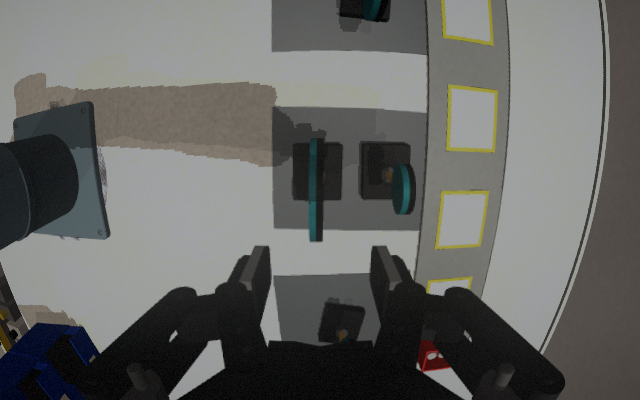

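The wrist view shows the 100 (rim ~316,190) centred between the jaws, the 50 behind it (402,188), and mark b at 473,118. I'll measure the discs and marks from this view too.

```bash
cat > wm.py <<'E'
from h import *
def wray():
    f,cx,cy,Rm,t=K("wrist"); v,u=np.mgrid[0:400,0:640].astype(float); a=u-cx;b=v-cy; r=np.hypot(a,b)+1e-9; th=r/f
    return np.stack([a/r*np.tan(th),b/r*np.tan(th),np.ones_like(r)],-1),Rm,t
def run():
    ray,Rm,t=wray(); p,d=camera("wrist"); W=(ray*d[...,None]-t)@Rm; c=-Rm.T@t; D=ray@Rm
    hsv=cv2.cvtColor(p,cv2.COLOR_RGB2HSV)
    for z in (.006,):
        w=cv2.inRange(hsv,(20,90,80),(38,255,255)); cs,_=cv2.findContours(w,cv2.RETR_EXTERNAL,cv2.CHAIN_APPROX_NONE)
        for k in cs:
            x,y,ww,hh=cv2.boundingRect(k)
            if ww<25 or hh<25 or y<2: continue
            P=np.array([(c+D[v,u]*(z-c[2])/D[v,u,2])[:2] for u,v in cv2.convexHull(k)[:,0]],np.float32); r=cv2.minAreaRect(P)
            print(" mark",np.round(r[0],4),np.round(r[1],3),round(r[2],2),"depth z",np.median(W[y+hh//3:y+2*hh//3,x+ww//3:x+2*ww//3,2]).round(4))
    m=((W[...,2]>.06)&(W[...,2]<.18)&(W[...,0]>.38)&(W[...,0]<.9)&(abs(W[...,1])<.4)&(d>.1)&(hsv[...,1]>110)).astype(np.uint8)
    k,lab,st,ce=cv2.connectedComponentsWithStats(m)
    for i in range(1,k):
        if st[i,4]<40: continue
        Q=W[lab==i]; X=Q[:,:2]-Q[:,:2].mean(0); e,v=np.linalg.eigh(X.T@X); ax=v[:,0]*np.sign(v[0,0]); s=X@v[:,1]
        top=Q[Q[:,2]>np.percentile(Q[:,2],75)]
        print(" disc mean",Q.mean(0).round(4),"mid",((Q.min(0)+Q.max(0))/2).round(4),"yaw",np.arctan2(ax[1],ax[0]).round(3),"w",np.ptp(s).round(4),"topq",top.mean(0).round(4),"z98",np.percentile(Q[:,2],98).round(4),"n",len(Q),st[i,:4])
    g=(W[...,2]<.012)&(W[...,2]>-.01)&(d>0)
    for nm,(v,u) in dict(sheet=(215,370),table=(180,240)).items(): print(nm,W[v-5:v+5,u-8:u+8].mean((0,1)).round(4))
if __name__=="__main__": run()
E
python3 wm.py
```

```text
mark [ 0.6457 -0.0689] [0.076 0.087] 1.06 depth z 0.0062
 mark [0.6459 0.0707] [0.076 0.086] 0.9 depth z 0.0063
 disc mean [0.4932 0.1692 0.1035] mid [0.4958 0.1776 0.0949] yaw 0.178 w 0.0328 topq [0.4948 0.1689 0.1223] z98 0.1256 n 346 [364   0  24  22]
 disc mean [0.4401 0.0067 0.1358] mid [0.4401 0.0011 0.124 ] yaw -0.005 w 0.0894 topq [ 0.4399 -0.0032  0.1439] z98 0.1449 n 649 [309 140   8 102]
 disc mean [0.5247 0.0023 0.1146] mid [0.5249 0.     0.1095] yaw 0.016 w 0.0448 topq [ 0.525  -0.0021  0.1191] z98 0.1197 n 333 [399 166  11  49]
sheet [ 0.512  -0.0606  0.0024]
table [ 0.3418 -0.0152 -0.0009]
```

```bash
python3 -m creep '0 -0.002 0.02 0 0 0.005;0 0 0.03 0 0 0;0 0 0.03 0 0 0;0 0 0.03 0 0 0;0 0 0.02 0 0 0;0 0 0 0 0 0;0 0 0 0 0 0'; python3 go.py .443 -.003 .111 0;  python3 -m creep '0 0 0 0 0 0;0 0 0 0 0 0;0 0 0 0 0 0;0 0 0 0 0 0;0 0 0 0 0 0;0 0 0 0 0 0' 1; python3 go.py .443 -.003 .111 0
```

```text
time_s: 4.22
tcp_pos: [0.444, -0.0032, 0.1119]
ee_rot: [0.706, 0.708, 0.0, 0.0]
contact_force: [-0.7, 0.4, -0.2]
grip_width: 0.0513
t 4.225 pos [ 0.444  -0.0032  0.1119] yawY 0.0018 tilt [0.0008 0.0002] w 0.0513 F [-0.7  0.4 -0.2]
turn [ 0.0008 -0.0002  0.0018] then shift [ 0.0002 -0.001   0.0009] | shift in present frame [ 0.0002 -0.001   0.0009]
time_s: 4.97
tcp_pos: [0.4428, -0.0035, 0.1117]
ee_rot: [0.707, 0.707, -0.0, -0.001]
contact_force: [-3.5, 0.6, 7.0]
grip_width: 0.0114
t 4.975 pos [ 0.4428 -0.0035  0.1117] yawY 0.0007 tilt [-0.0012  0.0008] w 0.0114 F [-3.5  0.6  7. ]
turn [-0.0012 -0.0008  0.0007] then shift [0.0005 0.0002 0.0007] | shift in present frame [0.0005 0.0002 0.0007]
```

```bash
python3 -m creep '0 0 -0.015 0 0 0;0 0 -0.03 0 0 0;0 0 -0.04 0 0 0;0 0 -0.035 0 0 0;0 0 -0.02 0 0 0;0.005 0.015 0 0 0 0;0.014 0.035 0 0 0 0;0.018 0.05 0 0 0 0;0.018 0.05 0 0 0 0;0.014 0.035 0 0 0 0;0.005 0.017 0 0 0 0;0 0 0 0 0 0;0 0 0 0 0 0;0 0 0 0 0 0'; python3 go.py .6445 .0705 .1175 0
```

```text
time_s: 6.72
tcp_pos: [0.6447, 0.0702, 0.2511]
ee_rot: [0.707, 0.707, -0.0, -0.0]
contact_force: [0.1, 0.8, -3.6]
grip_width: 0.0116
t 6.725 pos [0.6447 0.0702 0.2511] yawY 0.0005 tilt [-0.0007  0.    ] w 0.0116 F [ 0.1  0.8 -3.6]
turn [-0.0007 -0.      0.0005] then shift [ 0.0003 -0.0002  0.1336] | shift in present frame [ 3.000e-04 -1.000e-04  1.336e-01]
```

Next I'll lower to about 4 mm above contact, then step down slowly.

```bash
python3 -m creep '0 0 0.02 0 0 0;0 0 0.035 0 0 0;0 0 0.035 0 0 0;0 0 0.025 0 0 0;0 0 0.01 0 0 0;0 0 0.004 0 0 0;0 0 0 0 0 0;0 0 0 0 0 0'; python3 -m creep '0 0 0.0015 0 0 0;0 0 0 0 0 0';python3 -m creep '0 0 0.0015 0 0 0;0 0 0 0 0 0';python3 -m creep '0 0 0.0015 0 0 0;0 0 0 0 0 0'
```

```text
time_s: 7.72
tcp_pos: [0.6461, 0.0706, 0.1233]
ee_rot: [0.707, 0.707, 0.001, 0.001]
contact_force: [0.4, -0.3, -3.5]
grip_width: 0.0117
time_s: 7.98
tcp_pos: [0.6455, 0.0707, 0.121]
ee_rot: [0.707, 0.707, 0.0, 0.0]
contact_force: [0.1, -0.2, -3.5]
grip_width: 0.0112
time_s: 8.22
tcp_pos: [0.6453, 0.0706, 0.1191]
ee_rot: [0.707, 0.707, -0.0, -0.0]
contact_force: [-0.5, -0.5, -4.1]
grip_width: 0.011
time_s: 8.48
tcp_pos: [0.6455, 0.0706, 0.1178]
ee_rot: [0.707, 0.707, 0.0, 0.0]
contact_force: [0.2, -0.3, -2.9]
grip_width: 0.011
```

```bash
python3 - <<'E'
from h import *
p,d=camera("top"); q,_=camera("scene")
a=p[130:230,220:420,::-1]; b=q[150:270,230:430,::-1]
cv2.imwrite("pics/pl1.png",np.vstack([cv2.resize(a,(540,270),interpolation=cv2.INTER_CUBIC),cv2.resize(b,(540,324),interpolation=cv2.INTER_CUBIC)]))
E
```

```text
(no output)
```

View pics/pl1.png

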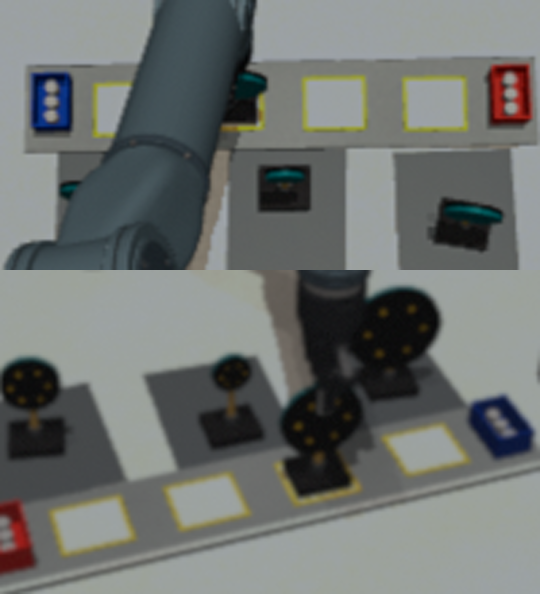

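The picture shows the 100 held over mark b, roughly centred. No contact yet, so I keep stepping down.

```bash
for i in 1 2 3; do python3 -m creep '0 0 0.001 0 0 0;0 0 0 0 0 0' | grep -E "tcp|contact"; done
```

```text
tcp_pos: [0.6457, 0.0706, 0.1178]
contact_force: [-3.3, 0.7, 3.9]
tcp_pos: [0.6458, 0.0706, 0.1178]
contact_force: [-5.7, 0.6, 11.6]
tcp_pos: [0.6459, 0.0705, 0.1178]
contact_force: [-7.6, 0.2, 19.5]
```

```bash
python3 -m creep '0 0 -0.002 0 0 0;0 0 0 0 0 0;0 0 0 0 0 0;0 0 0 0 0 0' 0.4; python3 -m creep '0 0 -0.02 0 0 0;0 0 -0.04 0 0 0;0 0 -0.04 0 0 0;0 0 -0.03 0 0 0;0 0 0 0 0 0;0 0 0 0 0 0'; python3 - <<'E'
import wm,meas
from h import *
wm.run()
print(get_obs()["tcp_pos"])
p,d=camera("wrist"); cv2.imwrite("pics/w2.png",p[:,:,::-1])
E
```

```text
time_s: 9.82
tcp_pos: [0.6453, 0.0706, 0.1166]
ee_rot: [0.707, 0.707, -0.0, -0.0]
contact_force: [-0.8, -0.8, 0.8]
grip_width: 0.051
time_s: 10.58
tcp_pos: [0.6451, 0.0707, 0.2469]
ee_rot: [0.707, 0.707, 0.0, -0.0]
contact_force: [0.7, -0.1, 0.0]
grip_width: 0.0515
 mark [ 0.6457 -0.0691] [0.076 0.086] 0.98 depth z 0.0059
 mark [0.6457 0.0708] [0.077 0.086] 1.39 depth z 0.1388
 mark [0.6367 0.2172] [0.076 0.087] 1.07 depth z 0.0061
 disc mean [0.4971 0.2119 0.1505] mid [0.4973 0.2129 0.1423] yaw -0.083 w 0.082 topq [0.4982 0.2232 0.1564] z98 0.1574 n 502 [138   0  17  92]
 disc mean [0.5101 0.261  0.0948] mid [0.51   0.2613 0.0932] yaw -0.074 w 0.0095 topq [0.5101 0.2597 0.1013] z98 0.1058 n 46 [180   2  10   9]
 disc mean [0.5086 0.2425 0.1272] mid [0.5085 0.2427 0.1264] yaw -0.086 w 0.0095 topq [0.5088 0.2411 0.1308] z98 0.1319 n 41 [166  10   6  10]
 disc mean [0.5056 0.2051 0.127 ] mid [0.5054 0.2056 0.1262] yaw -0.038 w 0.0105 topq [0.5057 0.2044 0.1306] z98 0.1314 n 40 [162  49   7  11]
 disc mean [0.643  0.0793 0.1421] mid [0.6431 0.0742 0.1326] yaw 0.006 w 0.0865 topq [0.6431 0.0698 0.1497] z98 0.1505 n 563 [313 142   8  99]
 disc mean [0.525  0.0065 0.1133] mid [0.5251 0.0018 0.1065] yaw 0.026 w 0.042 topq [ 0.5252 -0.0018  0.1188] z98 0.1196 n 217 [200 231  10  43]
 disc mean [ 0.4858 -0.2078  0.0893] mid [ 0.4857 -0.216   0.0856] yaw 0.457 w 0.0252 topq [ 0.4841 -0.206   0.1027] z98 0.1066 n 107 [205 365  15  16]
sheet [0.7122 0.0099 0.0034]
table [0.5402 0.0572 0.    ]
[0.64477624 0.0707107  0.24620951]
```

View pics/w2.png

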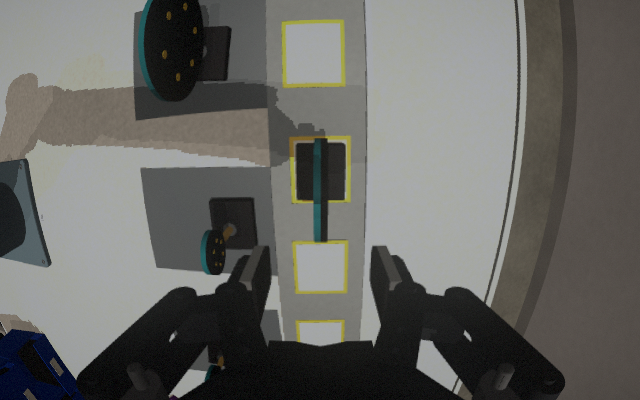

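The 100 sits centred in mark b with an even yellow border. The 50 goes to mark d next.

```bash
python3 -m creep '-0.008 -0.015 0 0 0 0;-0.02 -0.03 0 0 0 0;-0.022 -0.037 0 0 0 0;-0.016 -0.025 0 0 0 0;-0.006 -0.01 0 0 0 0;0 0 0.02 0 0 0;0 0 0.04 0 0 0;0 0 0.04 0 0 0;0 0 0.01 0 0 0;0 0 0 0 0 0;0 0 0 0 0 0'; python3 go.py .5275 -.0012 .086 0.0; python3 - <<'E'
import wm; wm.run()
E
```

```text
time_s: 12.05
tcp_pos: [0.5298, -0.0015, 0.1382]
ee_rot: [0.707, 0.707, 0.001, 0.001]
contact_force: [0.2, 0.2, -0.5]
grip_width: 0.0513
t 12.05 pos [ 0.5298 -0.0015  0.1382] yawY 0.0011 tilt [0.0025 0.0003] w 0.0513 F [ 0.2  0.2 -0.5]
turn [ 0.0025 -0.0003  0.0011] then shift [ 0.0003 -0.0023  0.0522] | shift in present frame [ 0.0003 -0.0024  0.0522]
 mark [ 0.6458 -0.0693] [0.076 0.087] 0.99 depth z 0.0061
 mark [0.6393 0.071 ] [0.063 0.086] 1.71 depth z 0.0214
 disc mean [0.6404 0.0822 0.1137] mid [0.6428 0.0736 0.1059] yaw 0.012 w 0.0916 topq [0.6417 0.0756 0.1437] z98 0.1501 n 7013 [463  50  85 152]
 disc mean [0.5248 0.0067 0.1132] mid [0.5248 0.0011 0.1065] yaw 0.019 w 0.0434 topq [ 0.5248 -0.0014  0.119 ] z98 0.1197 n 700 [305 193  11  76]
sheet [ 0.5787 -0.0239  0.0026]
table [ 0.4549  0.0102 -0.    ]
```

```bash
python3 -m creep '0 -0.001 0.015 0 0 -0.01;0 -0.001 0.025 0 0 0;0 0 0.012 0 0 0;0 0 0 0 0 0;0 0 0 0 0 0'; python3 -m creep '0 0 0 0 0 0;0 0 0 0 0 0;0 0 0 0 0 0;0 0 0 0 0 0;0 0 0 0 0 0;0 0 0 0 0 0' 1; python3 go.py .6455 -.2055 .192 0
```

```text
time_s: 12.72
tcp_pos: [0.527, -0.0016, 0.0853]
ee_rot: [0.703, 0.711, 0.0, 0.0]
contact_force: [0.2, -0.4, 0.8]
grip_width: 0.0507
time_s: 13.48
tcp_pos: [0.5272, -0.0014, 0.0853]
ee_rot: [0.703, 0.711, 0.001, 0.0]
contact_force: [-1.0, 0.0, 5.6]
grip_width: 0.0115
t 13.475 pos [ 0.5272 -0.0014  0.0853] yawY 0.0111 tilt [0.0013 0.0003] w 0.0115 F [-1.   0.   5.6]
turn [ 0.0013 -0.0003  0.0111] then shift [-0.2041  0.1183 -0.1067] | shift in present frame [-0.2054  0.1162 -0.1066]
```

```bash
python3 -m creep '0 0 -0.015 0 0 0;0 0 -0.03 0 0 0;0 0 -0.04 0 0 0;0 0 -0.015 0 0 0.011;-0.014 0.008 0 0 0 0;-0.035 0.02 0 0 0 0;-0.053 0.031 0 0 0 0;-0.053 0.031 0 0 0 0;-0.035 0.02 0 0 0 0;-0.014 0.008 0 0 0 0;0 0 0 0 0 0;0 0 0 0 0 0;0 0 0 0 0 0'; python3 go.py .6457 -.2055 .0915 0;python3 - <<'E'
import wm; wm.run()
E
```

```text
time_s: 15.1
tcp_pos: [0.6444, -0.2035, 0.1846]
ee_rot: [0.706, 0.708, 0.0, -0.001]
contact_force: [0.8, 0.2, -3.1]
grip_width: 0.0115
t 15.1 pos [ 0.6444 -0.2035  0.1846] yawY 0.0021 tilt [-0.0004  0.0013] w 0.0115 F [ 0.8  0.2 -3.1]
turn [-0.0004 -0.0013  0.0021] then shift [-0.002   0.0013  0.0931] | shift in present frame [-0.0021  0.0014  0.0931]
 mark [ 0.6461 -0.0691] [0.076 0.086] 1.24 depth z 0.0061
 disc mean [ 0.4792 -0.2282  0.1245] mid [ 0.4779 -0.2353  0.1182] yaw -0.167 w 0.0608 topq [ 0.4772 -0.2403  0.1312] z98 0.132 n 333 [117 212  19  70]
sheet [ 0.6997 -0.2399  0.0092]
table [ 0.5574 -0.2016  0.004 ]
```

```bash
python3 -m creep '-0.002 0.001 0.02 0 0 0.002;0 0 0.035 0 0 0;0 0 0.025 0 0 0;0 0 0.008 0 0 0;0 0 0.002 0 0 0;0 0 0 0 0 0;0 0 0 0 0 0'; for i in 1 2 3 4; do python3 -m creep '0 0 0.001 0 0 0;0 0 0 0 0 0' | grep -E "tcp|contact"; done
```

```text
time_s: 16.02
tcp_pos: [0.6462, -0.2078, 0.0959]
ee_rot: [0.708, 0.706, 0.0, 0.001]
contact_force: [-0.5, -1.2, -3.9]
grip_width: 0.0108
tcp_pos: [0.6456, -0.2075, 0.094]
contact_force: [-0.1, -0.3, -3.7]
tcp_pos: [0.6454, -0.2075, 0.0927]
contact_force: [-0.5, -0.1, -3.3]
tcp_pos: [0.6454, -0.2075, 0.0917]
contact_force: [-0.2, -0.2, -3.4]
tcp_pos: [0.6456, -0.2076, 0.0915]
contact_force: [-1.8, 0.7, 3.6]
```

```bash
python3 -m creep '0 0 -0.003 0 0 0;0.0018 0 0 0 0 0;0 0 0 0 0 0;0 0 0.002 0 0 0;0 0 0.0015 0 0 0;0 0 0 0 0 0'; python3 -m creep '0 0 0 0 0 0;0 0 0 0 0 0;0 0 0 0 0 0;0 0 0 0 0 0' 0.4;  python3 -m creep '0 0 -0.02 0 0 0;0 0 -0.04 0 0 0;0 0 -0.04 0 0 0;0 0 -0.035 0 0 0;0 0 0 0 0 0;0 0 0 0 0 0'; python3 - <<'E'
import wm
from h import *
wm.run()
print(get_obs()["tcp_pos"])
p,d=camera("wrist"); cv2.imwrite("pics/w3.png",p[:,:,::-1])
E
```

```text
time_s: 17.77
tcp_pos: [0.6456, -0.2058, 0.0915]
ee_rot: [0.708, 0.706, 0.0, -0.0]
contact_force: [-3.6, 2.5, 6.4]
grip_width: 0.0112
time_s: 18.27
tcp_pos: [0.6455, -0.2058, 0.0902]
ee_rot: [0.708, 0.706, -0.0, 0.0]
contact_force: [0.1, -0.3, -0.2]
grip_width: 0.0513
time_s: 19.02
tcp_pos: [0.6453, -0.2056, 0.2255]
ee_rot: [0.708, 0.706, 0.0, -0.0]
contact_force: [-1.1, -1.0, 0.5]
grip_width: 0.0515
 mark [ 0.6457 -0.2056] [0.076 0.087] 1.18 depth z 0.0223
 mark [ 0.6461 -0.0692] [0.076 0.086] 1.1 depth z 0.0061
 disc mean [ 0.6439 -0.2033  0.1218] mid [ 0.6435 -0.2058  0.119 ] yaw 0.016 w 0.0421 topq [ 0.6439 -0.2064  0.1252] z98 0.1258 n 297 [313 175   8  49]
 disc mean [ 0.479  -0.2293  0.1246] mid [ 0.4781 -0.2353  0.117 ] yaw -0.168 w 0.0611 topq [ 0.477  -0.2402  0.1312] z98 0.1319 n 294 [139 196  18  65]
sheet [ 0.7078 -0.2572  0.0083]
table [ 0.5474 -0.2127  0.0044]
[ 0.64494356 -0.20537377  0.22475507]
```

View pics/w3.png

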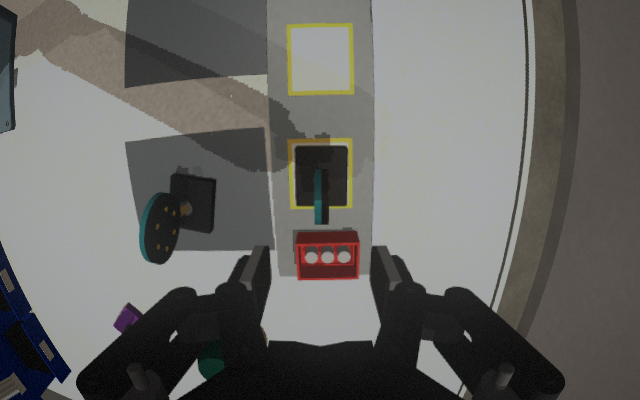

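The 50 is centred in mark d beside the red bin. The 75 comes next.

```bash
python3 go.py .4802 -.2405 .17 -0.17
```

```text
t 19.125 pos [ 0.6448 -0.2054  0.2244] yawY -0.002 tilt [-0.0018  0.0006] w 0.0513 F [-0.3  0.2  0.2]
turn [-0.0019 -0.0005  0.168 ] then shift [-0.0625 -0.1563  0.0544] | shift in present frame [-0.0355 -0.1644  0.0546]
```

```bash
python3 -m creep '0 0 0 0 0 0.084;0 0 0 0 0 0.084;-0.008 -0.02 0 0 0 0;-0.016 -0.04 0 0 0 0;-0.016 -0.041 0 0 0 0;-0.016 -0.04 0 0 0 0;-0.007 -0.015 0.01 0 0 0;0 0 0.025 0 0 0;0 0 0.015 0 0 0;0 0 0 0 0 0;0 0 0 0 0 0'; python3 - <<'E'
import wm; wm.run()
E
python3 go.py .4802 -.2405 .0985 -0.17
```

```text
time_s: 20.5
tcp_pos: [0.4815, -0.2416, 0.1756]
ee_rot: [0.765, 0.645, -0.0, 0.0]
contact_force: [0.1, -0.4, 0.5]
grip_width: 0.0512
 mark [ 0.6457 -0.2061] [0.076 0.086] 1.02 depth z 0.0215
 disc mean [ 0.6436 -0.203   0.1213] mid [ 0.6436 -0.2047  0.1147] yaw -0.006 w 0.0452 topq [ 0.6433 -0.2064  0.1253] z98 0.126 n 370 [512 108  21  60]
 disc mean [ 0.6431 -0.2058  0.0656] mid [ 0.6436 -0.2062  0.0665] yaw -0.254 w 0.008 topq [ 0.6426 -0.2061  0.0697] z98 0.0713 n 51 [486 129   7  10]
 disc mean [ 0.4788 -0.2295  0.1236] mid [ 0.4779 -0.236   0.1135] yaw -0.17 w 0.0651 topq [ 0.4769 -0.2405  0.1312] z98 0.1321 n 808 [307 163  10  97]
sheet [ 0.5296 -0.2864  0.0018]
table [ 0.3983 -0.2237  0.0021]
t 20.55 pos [ 0.4817 -0.2417  0.1759] yawY -0.1698 tilt [ 0.0009 -0.0005] w 0.0514 F [0.4 0.3 0.6]
turn [0.001  0.0004 0.0002] then shift [ 0.0009 -0.0017  0.0774] | shift in present frame [ 0.0009 -0.0017  0.0774]
```

```bash
python3 -m creep '0.001 -0.002 0.015 0 0 0;0 0 0.03 0 0 0;0 0 0.025 0 0 0;0 0 0.007 0 0 0;0 0 0 0 0 0;0 0 0 0 0 0'; python3 -m creep '0 0 0 0 0 0;0 0 0 0 0 0;0 0 0 0 0 0;0 0 0 0 0 0;0 0 0 0 0 0;0 0 0 0 0 0' 1; python3 go.py .6457 -.0692 .19 0
```

```text
time_s: 21.3
tcp_pos: [0.4799, -0.2405, 0.0991]
ee_rot: [0.765, 0.644, 0.0, 0.001]
contact_force: [-1.2, -0.2, 0.2]
grip_width: 0.0512
time_s: 22.05
tcp_pos: [0.4792, -0.2401, 0.0988]
ee_rot: [0.765, 0.645, 0.0, -0.0]
contact_force: [-0.9, 1.8, 4.8]
grip_width: 0.0112
t 22.05 pos [ 0.4792 -0.2401  0.0988] yawY -0.17 tilt [0.0002 0.0003] w 0.0112 F [-0.9  1.8  4.8]
turn [ 0.0002 -0.0003 -0.17  ] then shift [ 0.1709  0.1665 -0.0912] | shift in present frame [ 0.1967  0.1352 -0.0911]
```

```bash
python3 -m creep '0 0 -0.015 0 0 0;0 0 -0.035 0 0 0;0 0 -0.045 0 0 0;0 0 -0.03 0 0 0;0 0 -0.015 0 0 -0.035;0 0 0 0 0 -0.08;0 0 0 0 0 -0.055;0.015 0.015 0 0 0 0;0.03 0.03 0 0 0 0;0.04 0.0385 0 0 0 0;0.04 0.038 0 0 0 0;0.03 0.03 0 0 0 0;0.015 0.015 0 0 0 0;0 0 0 0 0 0;0 0 0 0 0 0;0 0 0 0 0 0'; python3 go.py .6457 -.069 .105 0
```

```text
time_s: 24.05
tcp_pos: [0.645, -0.0711, 0.2382]
ee_rot: [0.708, 0.707, -0.0, -0.0]
contact_force: [-0.6, -0.4, -5.0]
grip_width: 0.0112
t 24.05 pos [ 0.645  -0.0711  0.2382] yawY -0.0016 tilt [-0.0007 -0.0003] w 0.0112 F [-0.6 -0.4 -5. ]
turn [-0.0007  0.0003 -0.0016] then shift [0.0021 0.0007 0.1332] | shift in present frame [0.0022 0.0008 0.1332]
```

```bash
python3 -m creep '0.002 0 0.015 0 0 -0.0015;0 0 0.03 0 0 0;0 0 0.04 0 0 0;0 0 0.03 0 0 0;0 0 0.01 0 0 0;0 0 0.002 0 0 0;0 0 0 0 0 0;0 0 0 0 0 0'; for i in 1 2 3 ; do python3 -m creep '0 0 0.0014 0 0 0;0 0 0 0 0 0' | grep -E "tcp|contact"; done
```

```text
time_s: 25.05
tcp_pos: [0.6466, -0.0682, 0.1126]
ee_rot: [0.707, 0.708, 0.001, 0.001]
contact_force: [0.8, -0.1, -5.6]
grip_width: 0.0114
tcp_pos: [0.6458, -0.068, 0.1101]
contact_force: [0.1, 0.1, -5.0]
tcp_pos: [0.6457, -0.0681, 0.1083]
contact_force: [-0.3, 0.1, -5.3]
tcp_pos: [0.6457, -0.0681, 0.107]
contact_force: [-0.3, -0.7, -5.3]
```

```bash
python3 -m creep '-0.001 0 0 0 0 0;0 0 0.001 0 0 0;0 0 0 0 0 0'; for i in 1 2 3 ; do python3 -m creep '0 0 0.0008 0 0 0;0 0 0 0 0 0' | grep -E "tcp|contact"; done
```

```text
time_s: 26.18
tcp_pos: [0.6457, -0.0691, 0.106]
ee_rot: [0.707, 0.708, -0.0, -0.0]
contact_force: [-1.0, -0.5, -4.8]
grip_width: 0.011
tcp_pos: [0.6457, -0.0691, 0.1052]
contact_force: [-0.8, -0.2, -5.7]
tcp_pos: [0.6459, -0.0691, 0.1049]
contact_force: [-1.7, 0.7, -0.9]
tcp_pos: [0.646, -0.0691, 0.1049]
contact_force: [-4.4, 0.2, 5.6]
```

```bash
python3 -m creep '0 0 0 0 0 0;0 0 0 0 0 0;0 0 0 0 0 0;0 0 0 0 0 0' 0.4;  python3 -m creep '0 0 -0.02 0 0 0;0 0 -0.04 0 0 0;0 0 -0.045 0 0 0;0 0 -0.035 0 0 0;0 0 -0.01 0 0 0;0 0 0 0 0 0;0 0 0 0 0 0'; python3 - <<'E'
import wm
from h import *
wm.run()
p,d=camera("wrist"); cv2.imwrite("pics/w4.png",p[:,:,::-1])
E
python3 go.py .502 .219 .25 -0.08
```

```text
time_s: 27.42
tcp_pos: [0.6459, -0.0692, 0.1037]
ee_rot: [0.707, 0.708, 0.0, 0.0]
contact_force: [0.8, -0.6, 0.4]
grip_width: 0.0516
time_s: 28.3
tcp_pos: [0.6449, -0.0688, 0.2523]
ee_rot: [0.707, 0.708, -0.001, -0.001]
contact_force: [-0.9, -0.2, -0.3]
grip_width: 0.051
 mark [ 0.6457 -0.2057] [0.077 0.085] 0.11 depth z 0.0215
 mark [ 0.6459 -0.069 ] [0.076 0.087] 1.29 depth z 0.1223
 mark [0.6218 0.0703] [0.029 0.086] 0.96 depth z 0.0212
 mark [0.6688 0.0715] [0.031 0.085] 0.88 depth z 0.0215
 disc mean [0.6432 0.0609 0.1434] mid [0.6436 0.0612 0.1295] yaw -0.007 w 0.0802 topq [0.6431 0.0698 0.15  ] z98 0.1508 n 710 [313   0  10  95]
 disc mean [ 0.6442 -0.0673  0.1326] mid [ 0.644  -0.0686  0.1269] yaw 0.011 w 0.0646 topq [ 0.6443 -0.0708  0.1376] z98 0.1385 n 365 [315 157   7  70]
 disc mean [ 0.644  -0.1975  0.1202] mid [ 0.6442 -0.2012  0.1154] yaw 0.017 w 0.0391 topq [ 0.6442 -0.2052  0.125 ] z98 0.1258 n 198 [316 288   6  37]
sheet [ 0.7122 -0.131   0.0045]
table [ 0.5386 -0.0831  0.0022]
t 28.4 pos [ 0.645  -0.069   0.2523] yawY 0.0015 tilt [-0.0025 -0.    ] w 0.0511 F [ 0.1 -0.4 -0.1]
turn [-0.0025  0.0001  0.0815] then shift [ 0.2756 -0.1656  0.0023] | shift in present frame [ 0.2882 -0.1426  0.0026]
```

View pics/w4.png

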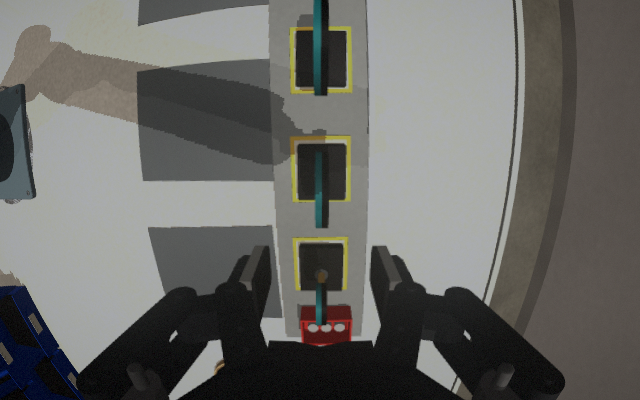

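The three placed discs sit evenly inside their borders in order. Last is the 125.

```bash
python3 -m creep '0 0 0 0 0 0.0815;0.02 -0.012 0 0 0 0;0.045 -0.027 0 0 0 0;0.0575 -0.0345 0 0 0 0;0.0575 -0.0345 0 0 0 0;0.05 -0.03 0 0 0 0;0.032 -0.02 0 0 0 0;0.0135 -0.008 0.01 0 0 0;0 0 0.02 0 0 0;0 0 0.02 0 0 0;0 0 0 0 0 0;0 0 0 0 0 0;0 0 0 0 0 0'; python3 - <<'E'
import wm; wm.run()
E
python3 go.py .5005 .221 .124 -0.08
```

```text
time_s: 30.02
tcp_pos: [0.507, 0.2104, 0.2044]
ee_rot: [0.735, 0.678, 0.001, 0.0]
contact_force: [-0.1, -0.3, -0.3]
grip_width: 0.0512
 mark [0.6446 0.0999] [0.076 0.033] 5.89 depth z 0.0195
 mark [0.6365 0.2173] [0.076 0.086] 1.18 depth z 0.0061
 disc mean [0.4999 0.248  0.1469] mid [0.4997 0.2445 0.1328] yaw -0.086 w 0.0813 topq [0.4979 0.2254 0.1564] z98 0.1572 n 1000 [298 112  11 124]
 disc mean [0.4954 0.1902 0.1456] mid [0.4954 0.1882 0.1423] yaw -0.102 w 0.0253 topq [0.4963 0.1981 0.1508] z98 0.152 n 142 [301 239   8  20]
 disc mean [ 0.6428 -0.041   0.0929] mid [ 0.6454 -0.0506  0.0918] yaw -0.163 w 0.0364 topq [ 0.6444 -0.0353  0.1097] z98 0.1152 n 199 [430 369  21  21]
sheet [0.563  0.1605 0.0044]
table [4.140e-01 2.146e-01 1.000e-04]
t 30.075 pos [0.507  0.2105 0.2044] yawY -0.0804 tilt [0.0012 0.0006] w 0.0509 F [ 0.5  0.4 -0.6]
turn [ 0.0011 -0.0007 -0.0004] then shift [ 0.0099 -0.0073  0.0804] | shift in present frame [ 0.0099 -0.0074  0.0804]
```

```bash
python3 - <<'E'
from wm import *
from scipy.optimize import least_squares
def fit(W,d,cx,cy,yaw,r,ztop):
    ax=np.array([np.cos(yaw),np.sin(yaw)]); la=np.array([-ax[1],ax[0]])
    X=W[...,:2]-[cx,cy]; a=X@ax; s=X@la
    m=(d>0)&(abs(a)<.02)&(abs(s)<r+.01)&(W[...,2]>ztop-2*r)&(W[...,2]<ztop+.005)
    a,s,z=a[m],s[m],W[...,2][m]; S=[];Z=[]
    for b in np.arange(-r,r,.003):
        k=(s>=b)&(s<b+.003)
        if k.sum()>3: S.append(b+.0015);Z.append(np.percentile(z[k],97))
    S,Z=np.array(S),np.array(Z)
    f=least_squares(lambda p:np.hypot(S-p[0],Z-p[1])-r,[0,ztop-r],loss="soft_l1",f_scale=.001)
    return f.x,"s",S.min().round(3),S.max().round(3),"a",np.percentile(a,[2,50,98]).round(4)
ray,Rm,t=wray(); p,d=camera("wrist"); W=(ray*d[...,None]-t)@Rm
print(fit(W,d,.5005,.221,-.086,.0625,.1575))
for n in ("top","scene"):
    p,d=camera(n); W=world(n,d); print(n,fit(W,d,.5005,.221,-.086,.0625,.1575))
E
```

```text
(array([0.00348533, 0.09530478]), 's', np.float64(-0.049), np.float64(0.062), 'a', array([-0.0056,  0.0004,  0.0061]))
top (array([0.00347693, 0.09791382]), 's', np.float64(-0.058), np.float64(-0.01), 'a', array([-0.0095, -0.0079,  0.0024]))
scene (array([-0.00206627,  0.09491749]), 's', np.float64(-0.061), np.float64(0.059), 'a', array([-0.0048,  0.0057,  0.011 ]))
```

```bash
python3 - <<'E'
from h import *
p,d=camera("scene"); W=world("scene",d)
from scipy.optimize import least_squares
def ends(cx,cy,yaw,r,zc):
    ax=np.array([np.cos(yaw),np.sin(yaw)]); la=np.array([-ax[1],ax[0]])
    X=W[...,:2]-[cx,cy]; a=X@ax; s=X@la
    m=(d>0)&(abs(a)<.02)&(abs(s)<r+.02)&(abs(W[...,2]-zc)<.01)
    return np.percentile(s[m],[1,99]).round(4),np.mean(np.percentile(s[m],[1,99])).round(4),m.sum()
print("100",ends(.6455,.0706,0,.05,.101)); print("75",ends(.6458,-.0691,0,.0375,.101)); print("50",ends(.6455,-.2056,0,.025,.101)); print("125",ends(.5005,.221,-.086,.0625,.095))
w,_=camera("wrist"); cv2.imwrite("pics/w5.png",w[:,:,::-1])
E
```

```text
100 (array([-0.0534,  0.0439]), np.float64(-0.0047), np.int64(149))
75 (array([-0.0428,  0.0292]), np.float64(-0.0068), np.int64(120))
50 (array([-0.0287,  0.0195]), np.float64(-0.0046), np.int64(80))
125 (array([-0.0636,  0.0607]), np.float64(-0.0014), np.int64(154))
```

View pics/w5.png

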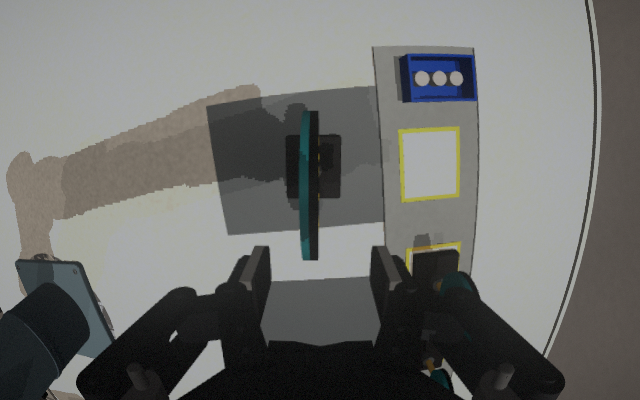

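The wrist fit, and the scene fit corrected by its bias on the placed discs, both put the 125 at y≈0.2245.

```bash
python3 go.py .5008 .2245 .1235 -0.086; python3 -m creep '0.007 -0.004 0 0 0 0.005;0.007 -0.003 0 0 0 0;0 0 0.01 0 0 0;0 0 0.01 0 0 0;0 0 0 0 0 0;0 0 0 0 0 0'; python3 go.py .5008 .2245 .1235 -0.086
```

```text
t 30.325 pos [0.5064 0.2107 0.2039] yawY -0.0798 tilt [0.0003 0.0002] w 0.051 F [-0.9  0.   0.2]
turn [ 0.0003 -0.0003  0.0062] then shift [ 0.0133 -0.0068  0.0804] | shift in present frame [ 0.0133 -0.0067  0.0804]
time_s: 31.08
tcp_pos: [0.5007, 0.2248, 0.1836]
ee_rot: [0.737, 0.676, -0.0, 0.0]
contact_force: [0.3, 0.1, 0.7]
grip_width: 0.0516
t 31.075 pos [0.5007 0.2248 0.1836] yawY -0.0854 tilt [ 0.     -0.0003] w 0.0516 F [0.3 0.1 0.7]
turn [0.     0.0003 0.0006] then shift [-0.0003  0.0001  0.0601] | shift in present frame [-0.0003  0.0001  0.0601]
```

```bash
python3 -m creep '0 0 0.015 0 0 0;0 0 0.025 0 0 0;0 0 0.015 0 0 0;0 0 0.005 0 0 0;0 0 0 0 0 0;0 0 0 0 0 0'; python3 -m creep '0 0 0 0 0 0;0 0 0 0 0 0;0 0 0 0 0 0;0 0 0 0 0 0;0 0 0 0 0 0;0 0 0 0 0 0' 1; python3 go.py .6365 .2172 .1325 0
```

```text
time_s: 31.82
tcp_pos: [0.5011, 0.2253, 0.1243]
ee_rot: [0.737, 0.676, 0.001, 0.0]
contact_force: [0.5, 0.2, -0.1]
grip_width: 0.0508
time_s: 32.58
tcp_pos: [0.5003, 0.2254, 0.124]
ee_rot: [0.736, 0.677, -0.0, -0.0]
contact_force: [-2.2, 0.2, 5.8]
grip_width: 0.0112
t 32.575 pos [0.5003 0.2254 0.124 ] yawY -0.0847 tilt [-0.0004  0.0004] w 0.0112 F [-2.2  0.2  5.8]
turn [-0.0004 -0.0004 -0.0847] then shift [-0.0082  0.1362 -0.0085] | shift in present frame [ 0.0034  0.1364 -0.0085]
```

```bash
python3 -m creep '0 0 -0.015 0 0 0;0 0 -0.03 0 0 0;0 0 -0.015 0 0 -0.02;0 0 0 0 0 -0.045;0 0 0 0 0 -0.02;-0.001 0.015 0 0 0 0;-0.001 0.03 0 0 0 0;-0.002 0.045 0 0 0 0;-0.002 0.03 0 0 0 0;-0.001 0.016 0 0 0 0;0 0 0 0 0 0;0 0 0 0 0 0;0 0 0 0 0 0'; python3 go.py .6365 .218 .130 0
```

```text
time_s: 34.2
tcp_pos: [0.6358, 0.2185, 0.1836]
ee_rot: [0.707, 0.707, -0.0, -0.0]
contact_force: [-0.5, -0.4, -4.7]
grip_width: 0.0113
t 34.2 pos [0.6358 0.2185 0.1836] yawY 0.0006 tilt [-0.0008  0.0002] w 0.0113 F [-0.5 -0.4 -4.7]
turn [-0.0008 -0.0002  0.0006] then shift [-0.0005  0.0007  0.0536] | shift in present frame [-0.0005  0.0008  0.0536]
```

```bash
python3 -m creep '-0.0005 0 0.015 0 0 0;0 0 0.02 0 0 0;0 0 0.012 0 0 0;0 0 0.002 0 0 0;0 0 0 0 0 0;0 0 0 0 0 0;0 0 0 0 0 0'; for i in 1 2 3 4; do python3 -m creep '0 0 0.001 0 0 0;0 0 0 0 0 0' | grep -E "tcp|contact"; done
```

```text
time_s: 35.08
tcp_pos: [0.6369, 0.2177, 0.1353]
ee_rot: [0.707, 0.707, 0.0, 0.0]
contact_force: [0.0, 0.2, -5.4]
grip_width: 0.0111
tcp_pos: [0.6365, 0.2177, 0.1337]
contact_force: [-0.2, 0.3, -5.4]
tcp_pos: [0.6365, 0.2176, 0.1326]
contact_force: [0.1, 0.8, -5.3]
tcp_pos: [0.6365, 0.2176, 0.1316]
contact_force: [-0.0, 0.2, -5.4]
tcp_pos: [0.6365, 0.2176, 0.1306]
contact_force: [0.4, -0.4, -4.8]
```

```bash
for i in 1 2; do python3 -m creep '0 0 0.001 0 0 0;0 0 0 0 0 0' | grep -E "tcp|contact"; done;  python3 -m creep '0 0 0 0 0 0;0 0 0 0 0 0;0 0 0 0 0 0;0 0 0 0 0 0' 0.4;  python3 -m creep '0 0 -0.02 0 0 0;0 0 -0.04 0 0 0;0 0 -0.04 0 0 0;0 0 -0.02 0 0 0;0 -0.02 0 0 0 0;0 -0.04 0 0 0 0;0 -0.02 0 0 0 0;0 0 0 0 0 0;0 0 0 0 0 0'; python3 - <<'E'
import wm
from h import *
wm.run()
p,d=camera("wrist"); cv2.imwrite("pics/w6.png",p[:,:,::-1])
E
```

```text
tcp_pos: [0.6367, 0.2177, 0.1301]
contact_force: [-1.0, -1.1, -0.1]
tcp_pos: [0.6369, 0.2177, 0.1301]
contact_force: [-4.2, -1.6, 5.8]
time_s: 37.08
tcp_pos: [0.6366, 0.2176, 0.1287]
ee_rot: [0.707, 0.707, 0.0, 0.0]
contact_force: [0.2, -0.5, 0.1]
grip_width: 0.051
time_s: 38.2
tcp_pos: [0.5572, 0.2176, 0.2489]
ee_rot: [0.707, 0.707, 0.0, 0.0]
contact_force: [-0.4, -0.7, -0.4]
grip_width: 0.0515
 mark [0.6314 0.0706] [0.048 0.087] 0.88 depth z 0.2567
 mark [0.6212 0.2175] [0.086 0.046] 89.92 depth z 0.0212
 disc mean [0.6346 0.2292 0.1529] mid [0.6348 0.2208 0.1382] yaw 0.0 w 0.1132 topq [0.6345 0.2164 0.1622] z98 0.1632 n 885 [399 129  21 124]
sheet [0.6236 0.1584 0.01  ]
table [ 0.452   0.2038 -0.    ]
```

View pics/w6.png

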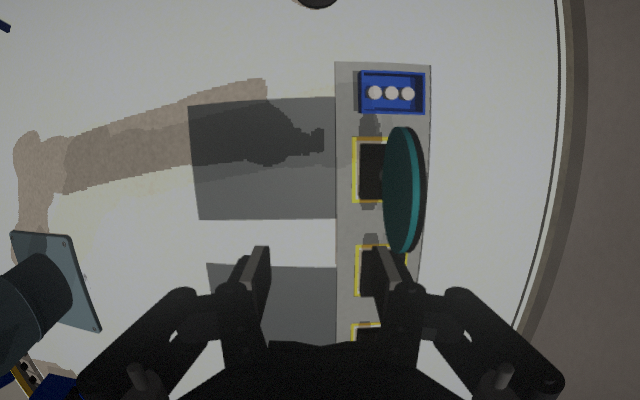

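```bash
python3 -m creep '-0.02 -0.01 0 0 0 0;-0.05 -0.02 0 0 0 0;-0.06 -0.02 0 0 0 0;-0.05 -0.02 0 0 0 0;-0.03 0 0 0 0 0;0 0 0 0 0 0;0 0 0 0 0 0'; cat > base.py <<'E'
from wm import *
def bases(W,p,d):
    for nm,(mx,my) in dict(a=(.6366,.2174),b=(.6457,.0707),c=(.6458,-.069),d=(.6457,-.2056)).items():
        m=(d>0)&(abs(W[...,2]-.022)<.006)&(p.max(-1)<75)&(abs(W[...,0]-mx)<.036)&(abs(W[...,1]-my)<.042)
        if m.sum()<30: continue
        Q=W[m]; x0=Q[:,0]; lo=np.percentile(Q,1,axis=0);hi=np.percentile(Q,99,axis=0)
        E=[];  # near edge line
        for b in np.arange(my-.03,my+.03,.004):
            k=abs(Q[:,1]-b)<.002
            if k.sum()>3: E.append((b,np.percentile(Q[k,0],3)))
        E=np.array(E); s=np.polyfit(E[:,0],E[:,1],1)[0] if len(E)>4 else np.nan
        print(nm,"n",m.sum(),"x",(lo[0]-mx).round(4),(hi[0]-mx).round(4),"y",(lo[1]-my).round(4),(hi[1]-my).round(4),"z",np.median(Q[:,2]).round(4),"yaw",round(-s,3))
if __name__=="__main__":
    ray,Rm,t=wray(); p,d=camera("wrist"); W=(ray*d[...,None]-t)@Rm; bases(W,p,d); run()
    cv2.imwrite("pics/w7.png",p[:,:,::-1]); 
    for n in ("top","scene"):
        p,d=camera(n); print(n); bases(world(n,d),p,d)
        if n=="scene": cv2.imwrite("pics/s7.png",cv2.resize(p[110:310,130:490,::-1],None,fx=2.2,fy=2.2))
    print(boxes_of("scene","oil_bottle")[:1])
E
python3 base.py
```

```text
time_s: 39.17
tcp_pos: [0.4873, 0.009, 0.2487]
ee_rot: [0.707, 0.707, 0.0, 0.0]
contact_force: [-0.5, 0.9, 1.1]
grip_width: 0.0515
a n 928 x -0.0291 0.007 y -0.0362 0.0146 z 0.0214 yaw -0.24
b n 1500 x -0.0301 0.0102 y -0.0345 0.0332 z 0.0213 yaw -0.007
c n 1530 x -0.0291 0.0288 y -0.0343 0.0337 z 0.0212 yaw -0.003
d n 62 x 0.0019 0.0299 y 0.029 0.0352 z 0.0202 yaw nan
 mark [ 0.6459 -0.069 ] [0.076 0.087] 1.31 depth z 0.0216
 mark [0.6381 0.0705] [0.087 0.062] 89.4 depth z 0.0215
 disc mean [0.6328 0.1805 0.1121] mid [0.6369 0.1863 0.1093] yaw 0.034 w 0.0657 topq [0.6344 0.1799 0.146 ] z98 0.1557 n 2098 [448   0  55  51]
 disc mean [0.6426 0.0772 0.1406] mid [0.6429 0.0726 0.1204] yaw 0.01 w 0.092 topq [0.6427 0.0709 0.15  ] z98 0.1509 n 580 [468  84  34  96]
 disc mean [0.64   0.1055 0.0876] mid [0.64   0.1059 0.0858] yaw -0.001 w 0.0137 topq [0.6398 0.1043 0.0997] z98 0.1035 n 62 [458  90  17  14]
 disc mean [ 0.6437 -0.0597  0.1319] mid [ 0.6437 -0.0627  0.1252] yaw 0.002 w 0.055 topq [ 0.6435 -0.0707  0.1375] z98 0.1384 n 271 [463 233  12  55]
 disc mean [ 0.6412 -0.2139  0.108 ] mid [ 0.6447 -0.215   0.1034] yaw -0.025 w 0.0317 topq [ 0.6428 -0.2091  0.1237] z98 0.1252 n 193 [428 341  17  23]
sheet [ 0.5549 -0.0523  0.0025]
table [ 0.3818 -0.0046 -0.0006]
top
a n 129 x -0.033 -0.0022 y -0.0336 0.0292 z 0.0219 yaw 0.032
c n 128 x -0.0326 0.0042 y -0.0353 0.0195 z 0.0217 yaw 0.008
d n 187 x -0.0324 0.0222 y -0.0335 0.0325 z 0.0209 yaw -0.011
scene
a n 213 x -0.0232 0.0344 y -0.0401 0.0277 z 0.0224 yaw -0.221
b n 259 x -0.0283 0.0312 y -0.0396 0.0292 z 0.0224 yaw -0.181
c n 280 x -0.0297 0.0327 y -0.0388 0.0279 z 0.0224 yaw -0.02
d n 290 x -0.0289 0.0331 y -0.037 0.0285 z 0.0227 yaw 0.053
[{'centre': [248.2, 232.2], 'p': 0.64}]
```

View pics/s7.png

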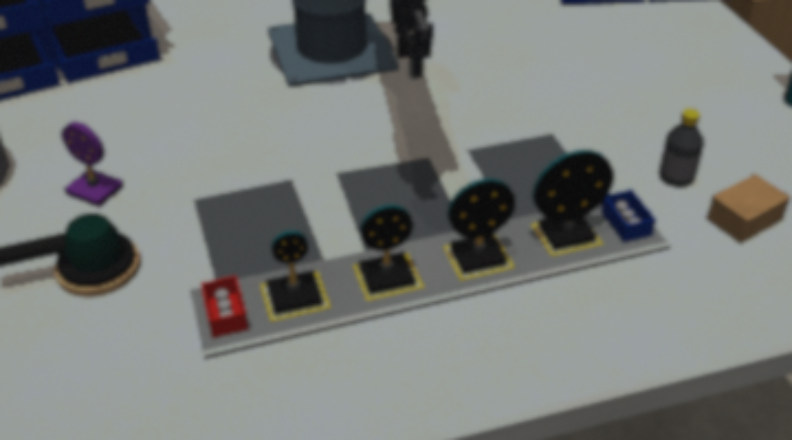

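View pics/w7.png

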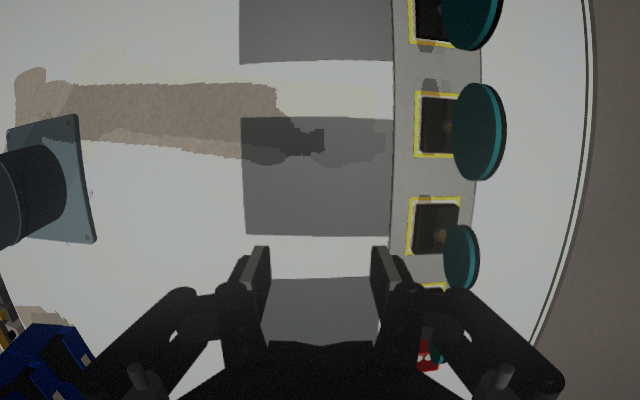

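```bash
python3 -c "
from rig import *
print(get_obs()['time_s']); print(close_job())"
```

```text
39.425
the job is handed in; nothing more can be done
None
```

All four discs now stand upright on their marks in order of size, and I handed the job in at 39.4 s. The 50 is on mark d next to the red bin, the 75 on mark c, the 100 on mark b, and the 125 on mark a at the blue-bin end.

**Centring:** The last wrist view put the bases on marks b and c within about 1 mm of centre and 0.01 rad of square. When placed, the disc on mark d was also within about 1 mm. In the last check the base on mark a was partly hidden. Its front and right edges and the disc rim agree to about 1–2 mm, and the disc's yaw read 0.00.

**Disagreements:**
- The scene camera's depth put every base 4–6 mm towards -y. The offset was the same for all four, so I treated it as camera bias.
- Its edge-yaw fits, and the wrist fit on the partly hidden base on mark a, were unusable at up to 0.24 rad.
- The last oil-bottle detection, with a confidence of 0.64, pointed at something else. In the final picture the bottle stands where it was at the start.

**Contact:** Wrist forces stayed below about 20 N in the readings. Nothing tipped over, and the gripper was open and clear of everything at hand-in.

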